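# Put the inspected vial away and slide the rack home

### The arm

A 6-joint arm with a two-finger parallel gripper is mounted at the origin on the work surface. World frame = base frame: x ahead of the robot, y to its left, z up, the work surface at z = 0. Lengths are in m, angles in rad, forces in N, time in s.
With the tool pointing down it reaches from about 0.25 to 0.8 m from the base axis. Payload 3.9 kg.
Tool frame: the origin (TCP) lies midway between the tips of the shut fingers; the grasp point (between the pads) lies 19 mm behind it; z points along the fingers, y is the line along which they close (so a half turn about z gives the same grasp; the last joint's range is limited). The gripper opens to 85 mm and grips with 20 to 120 N. Pads are 22 mm wide; open, the fingers measure 114 mm over their backs; the gripper's body (76 mm by 85 mm) begins 54 mm behind the grasp point. The pads swing forward as they close: fully open they stand 13 mm farther back than shut.
Start: joints at [-1.187, 0.26, -0.138, 1.173, 0, 1.571], TCP at [0.197, -0.487, 0.231] pointing down, gripper open.
Joint ranges: [-2.78, 2.78], [-0.83, 1.72], [-1.28, 1.37], [-1.9, 2.12], [-1.57, 1.48], [-3.14, 3.14]. Speed limits (rad/s): [2.57, 2.57, 3.14, 3.14, 3.14, 3.14].

### API

Orientations are given as a unit quaternion [x, y, z, w].
In Python, from plant import r, ik, optics, finish_job gives the robot as it stands. Calls block until the motion is done:
- r.move_ptp(position, orientation): joint-space move of the TCP to a pose.
- r.line_to(position, vel=0.15, ori=None, threshold=None): straight line of the TCP; ori=None keeps the orientation; vel is the mean speed in m/s. With threshold (N) it stops when the force on the tool has changed by that much, and returns True; else False.
- r.movej(angles): joint-space move.
- r.gripper_to(opening, f_grip=None): finger opening in m; f_grip is the grip in N (None keeps the last); returns when the fingers have stopped.
- r.hold(seconds).
- ik(position, orientation): joint angles nearest the present ones, or None.
- r.sense(): the state.
- optics.read_camera(name): name is "scene" or "top" or "wrist"; returns a dict with "frame" (384x512x3 uint8, red, green, blue), "fovy" (degrees; the focal length in pixels is half the picture's height over the tangent of half this angle, whatever the lens; pixels are square), "cx", "cy" (the principal point, pixels), "rvec" (rotation vector, rad) and "tvec" (3), from world to camera coordinates, as OpenCV has them. Camera axes: x right, y down, z forward; pixel columns grow to the right and rows downward; lengths in m; the calibration is good to about 2 mm. A picture is of the moment at which its call begins. There is no depth.
A pose or a line that the arm cannot do raises r.Unreachable and nothing moves.
- finish_job(): hands the job in; it is judged then, once.
The state is a dict: "clock": time; "joint_pos": joint angles; "dq": joint speeds; "joint_torque": joint torques, N m; "position": TCP position; "tcp_rot": TCP orientation; "ft_force": force on the tool from outside, world axes, zero at the start; "ft_torque": the same for the moment, N m; "gripper_width": finger opening in m; "finger_force": force on a finger pad.
Only numpy, scipy, OpenCV 4.12 (cv2) and the standard library are available. Lean on these libraries where they do the work, as an engineer would, in place of code of your own. Each camera call takes 0.05 s, during which the arm holds its last target. There are 200 camera calls.

### The job

Inspection is finished with the tall vial in the aluminium stand: take it out and set it fully down in the empty hole of the white vial rack. Put the rack away too: slide it along the bench, without lifting or tipping it, into its bay between the small red drawer unit and the soldering station until its end is square and hard up against the power rail at the back, every vial still standing in its hole. Leave the two short vials in the stand and leave everything else on the bench alone.

Things in the scene. Friction and masses are not known exactly. Their poses are not given: they have to be found in the camera images.
- tall_vial: the vial to put away: clear glass, 21 mm in diameter with a rounded foot, black ribbed screw cap as wide and 12 mm high; 68 mm tall in all, 25 g. It stands in one of the three holes of the stand (which one varies), 22 mm taller than the two vials beside it, its underside 4 mm and its top 72 mm above the bench. Origin: centre of its underside, z up
- vial_1: capped glass sample vial, identical to tall_vial, standing in one of the rack's holes (which one varies); origin: centre of its underside, z up
- vial_2: capped glass sample vial, identical to tall_vial, standing in one of the rack's holes (which one varies); origin: centre of its underside, z up
- vial_3: capped glass sample vial, identical to tall_vial, standing in one of the rack's holes (which one varies); origin: centre of its underside, z up
- vial_4: capped glass sample vial, identical to tall_vial, standing in one of the rack's holes (which one varies); origin: centre of its underside, z up
- vial_5: capped glass sample vial, identical to tall_vial, standing in one of the rack's holes (which one varies); origin: centre of its underside, z up
- rack: loose white vial rack, black base, 150 mm long (x), 100 wide (y), 42 high, 0.2 to 0.45 kg empty; plain end cheeks, open sides (top plate edge 36 to 42 mm up, base 0 to 4). Six round 24 mm holes, 46 mm apart, one of them empty; a seated vial stands with its underside 4 mm and top 72 mm above the bench. Origin: centre of its underside, x lengthwise, roughly towards the rail, y left
- rack_hole0 (a point): centre of the mouth of a rack hole, on the rack's top face 42 mm above the bench, at x -46 mm, y 23 mm from the rack's origin; axes as the rack
- rack_hole1 (a point): centre of the mouth of a rack hole, on the rack's top face 42 mm above the bench, at x -46 mm, y -23 mm from the rack's origin; axes as the rack
- rack_hole2 (a point): centre of the mouth of a rack hole, on the rack's top face 42 mm above the bench, at x 0 mm, y 23 mm from the rack's origin; axes as the rack
- rack_hole3 (a point): centre of the mouth of a rack hole, on the rack's top face 42 mm above the bench, at x 0 mm, y -23 mm from the rack's origin; axes as the rack
- rack_hole4 (a point): centre of the mouth of a rack hole, on the rack's top face 42 mm above the bench, at x 46 mm, y 23 mm from the rack's origin; axes as the rack
- rack_hole5 (a point): centre of the mouth of a rack hole, on the rack's top face 42 mm above the bench, at x 46 mm, y -23 mm from the rack's origin; axes as the rack
- stand: inspection stand: aluminium block 152 mm long (x), 56 wide (y), 26 high, screwed to the bench, three blind 24 mm holes in a row at x -46, 0 and 46 mm, their floor 4 mm above the bench. Holds tall_vial and the two short vials, in any order. Origin: centre of its underside, x along the row of holes, which points roughly away from the robot, z up
- short_vial_1: short capped glass vial, 21 mm in diameter and 46 mm tall, standing in the stand, its top 50 mm above the bench; it stays there. Origin: centre of its underside
- short_vial_2: short capped glass vial, 21 mm in diameter and 46 mm tall, standing in the stand, its top 50 mm above the bench; it stays there. Origin: centre of its underside
- rail: fixed aluminium power rail across the back of the bench: a bar 900 mm long (y), 50 deep, 55 high, sockets on top, its flat upright front face towards the robot. Origin: bottom middle of that front face, at the middle of the bay where the rack belongs; x into the rail, away from the robot, y along it to the left, z up
- drawers: fixed small red two-drawer unit, 120 mm deep (x), 120 wide (y), 116 high, drawer fronts 10 mm further out, standing 2 mm off the rail on one side of the bay (left or right varies). It and the soldering station leave a bay 144 to 156 mm wide between them. Origin: centre of its underside, axes as the rail
- station: fixed dark grey soldering station, 120 mm deep (x), 120 wide (y), 90 high, knob 14 mm further out, standing 2 mm off the rail on the other side of the bay. Origin: centre of its underside, axes as the rail
- tweezers: steel tweezers 128 mm long, 7 mm high, lying on the bench along their x; leave alone. Origin: middle of the underside
- screwdriver: red-handled screwdriver, 200 mm long, lying along its x, handle to -x; leave alone
- spool: steel-grey solder wire spool standing on its flat, 56 mm in diameter, 40 mm high; leave alone. Origin: centre of its underside
- flux_bottle: small bottle with a black cap, 36 mm in diameter, 85 mm tall; leave alone. Origin: centre of its underside
- pcb: green circuit board 100 by 75 mm, 17 mm high at its connector, lying on the bench; leave alone. Origin: centre of its underside

How it is judged:
At the end, for the whole second after the job is handed in: All six tall vials stand seated in the rack (tall_vial within 5 mm of its hole's axis, undersides within 5 mm of seated height, within 0.2 rad of upright); the rack lies flat in the bay, far end within 6 mm of the rail, within 30 mm of mid-bay and 0.07 rad of square; all at rest ((horizontal distance between tall_vial and rack_hole0 below 0.005 m or horizontal distance between tall_vial and rack_hole1 below 0.005 m or horizontal distance between tall_vial and rack_hole2 below 0.005 m or horizontal distance between tall_vial and rack_hole3 below 0.005 m or horizontal distance between tall_vial and rack_hole4 below 0.005 m or horizontal distance between tall_vial and rack_hole5 below 0.005 m) and z of tall_vial in the frame of rack between 0.001 and 0.009 m and angle between each of tall_vial, vial_1, vial_2, vial_3, vial_4, vial_5's own z axis and vertical below 0.2 rad and z of vial_1 in the frame of rack between 0.001 and 0.009 m and x of vial_1 in the frame of rack between -0.055 and 0.055 m and y of vial_1 in the frame of rack between -0.032 and 0.032 m and z of vial_2 in the frame of rack between 0.001 and 0.009 m and x of vial_2 in the frame of rack between -0.055 and 0.055 m and y of vial_2 in the frame of rack between -0.032 and 0.032 m and z of vial_3 in the frame of rack between 0.001 and 0.009 m and x of vial_3 in the frame of rack between -0.055 and 0.055 m and y of vial_3 in the frame of rack between -0.032 and 0.032 m and z of vial_4 in the frame of rack between 0.001 and 0.009 m and x of vial_4 in the frame of rack between -0.055 and 0.055 m and y of vial_4 in the frame of rack between -0.032 and 0.032 m and z of vial_5 in the frame of rack between 0.001 and 0.009 m and x of vial_5 in the frame of rack between -0.055 and 0.055 m and y of vial_5 in the frame of rack between -0.032 and 0.032 m and x of rack in the frame of rail above -0.081 m and angle between the x axis of rack and the x axis of rail, either way round below 0.07 rad and y of rack in the frame of rail between -0.03 and 0.03 m and height (world z) of rack below 0.004 m and linear speed of each of rack, tall_vial below 0.01 m/s); the robot touches nothing.
It fails at once if the rack is lifted off the bench or tipped (height (world z) of rack above 0.015 m or angle between rack's own z axis and vertical above 0.15 rad).
It fails at once if a short vial is pulled or knocked out of the stand (distance of any of short_vial_1, short_vial_2 from where it was at the start of the episode above 0.02 m).
It fails at once if a bystander (tweezers, screwdriver, solder spool, flux bottle, circuit board) is moved by more than 30 mm (distance of any of tweezers, screwdriver, spool, flux_bottle, pcb from where it was at the start of the episode above 0.03 m).
It also fails if it takes over 72 s, if anything falls off the work surface, if the arm or the gripper's body presses on something with over 40 N, if the wrist force passes 120 N, or if a joint passes its speed limit or range.

## Working session

There is one attempt and no reset: what is moved stays moved. The work goes in short steps, each a Python script; the robot and the scene stay as the last script left them, time stands still between calls to the robot, and variables do not carry over. Pictures are saved under pics/ and viewed, at most 10 in all, crops included, and the job is handed in when it is done.

```bash
ls; mkdir -p pics; python3 - <<'E'
from plant import r, ik, optics
import cv2
for n in ("top","scene"):
    c=optics.read_camera(n); cv2.imwrite(f"pics/{n}0.png",cv2.resize(c["frame"][:,:,::-1],(800,600),interpolation=cv2.INTER_CUBIC))
    print(n,{k:v for k,v in c.items() if k!="frame"}, [k for k in c])
print(r.sense())
E
```

```text
pics
top {'fovy': 53.012366167015614, 'cx': 252.9867477141107, 'cy': 191.5918067039342, 'rvec': array([ 2.18618214, -2.18022472,  0.03059729]), 'tvec': array([-0.02569199,  0.54504336,  1.37791273])} ['frame', 'fovy', 'cx', 'cy', 'rvec', 'tvec']
scene {'fovy': 54.97813771824623, 'cx': 256.5568447001493, 'cy': 184.81098633870116, 'rvec': array([ 2.42699651,  1.0656508 , -0.30271349]), 'tvec': array([-0.3594572 , -0.33494879,  1.3015293 ])} ['frame', 'fovy', 'cx', 'cy', 'rvec', 'tvec']
{'clock': 0.1, 'joint_pos': array([-1.18698422e+00,  2.60636655e-01, -1.39229671e-01,  1.17270489e+00,
       -9.49627368e-08,  1.57078971e+00]), 'dq': array([0.00064619, 0.00052392, 0.00453027, 0.00138314, 0.00092611,
       0.00017044]), 'joint_torque': array([-6.35224987e-04, -4.06508589e+01,  2.54527831e+01,  1.00716398e-02,
       -1.93206876e-05, -6.58057758e-06]), 'position': array([ 0.19636259, -0.48623898,  0.23054246]), 'tcp_rot': array([ 9.81641459e-01,  1.90733475e-01, -1.69306207e-04, -8.71144297e-04]), 'ft_force': array([-0.65633411, -0.71747882, -0.70014688]), 'ft_torque': array([-0.00374357,  0.07779239,  0.02571736]), 'finger_force': 0.0, 'gripper_width': 0.08535135058979255}
```

View pics/top0.png

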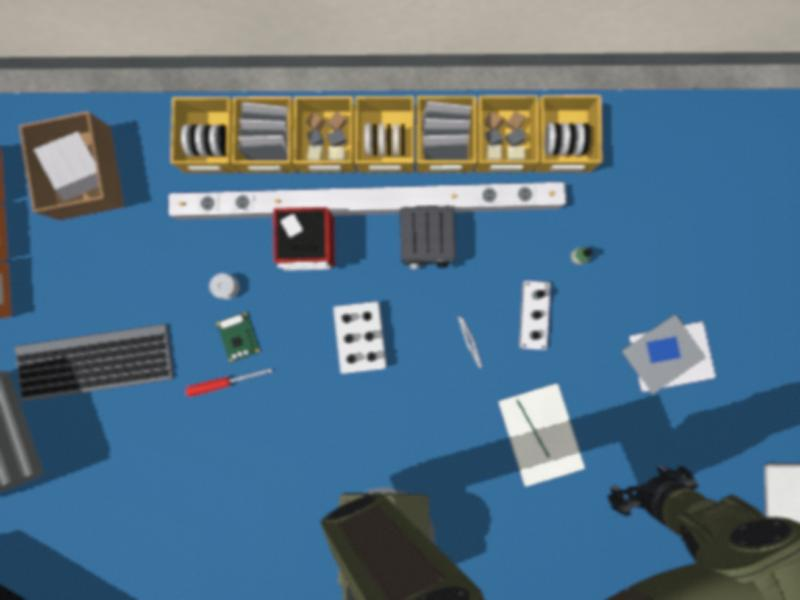

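View pics/scene0.png

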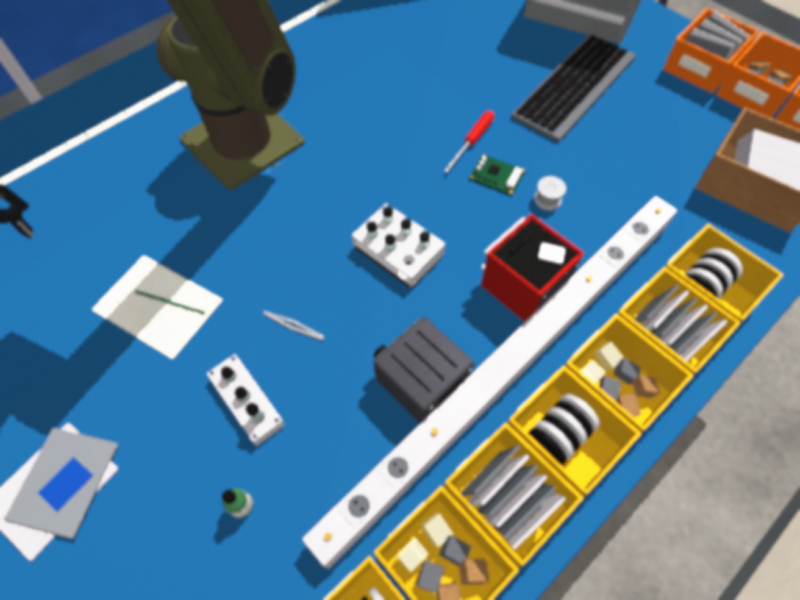

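The top view (800 px) shows the rack at about (360,338), the stand at (535,315), the drawers at (303,238) and the station at (428,237). In the scene view the rack's empty hole is at (409,260), at the rail end on the station side, so probably hole5. Next I'll take wrist views.

```bash
cat > h.py <<'E'
import numpy as np, cv2, pickle
from scipy.spatial.transform import Rotation as R
def K(c):
    h=c["frame"].shape[0]; f=h/2/np.tan(np.radians(c["fovy"])/2)
    return np.array([[f,0,c["cx"]],[0,f,c["cy"]],[0,0,1]])
def ray(c,uv):
    M=R.from_rotvec(np.ravel(c["rvec"])).as_matrix()
    d=M.T@np.linalg.inv(K(c))@np.array([*uv,1.]); return -M.T@np.ravel(c["tvec"]),d
def onplane(c,uv,z):
    o,d=ray(c,uv); return o+d*(z-o[2])/d[2]
def tri(obs):
    A=0;b=0
    for c,uv in obs:
        o,d=ray(c,uv); d=d/np.linalg.norm(d); P=np.eye(3)-np.outer(d,d); A=A+P;b=b+P@o
    return np.linalg.solve(A,b)
def proj(c,p):
    return cv2.projectPoints(np.atleast_2d(np.float64(p)),np.float64(c["rvec"]),np.float64(c["tvec"]),K(c),None)[0][:,0]
def down(yaw):  # tool down, tool y (closing line) along world angle yaw (mod pi)
    return (R.from_euler('z',yaw-np.pi/2)*R.from_quat([0,1,0,0])).as_quat()
def save(c,n,crop=None):
    pickle.dump(c,open(f"pics/{n}.pkl","wb"))
    cv2.imwrite(f"pics/{n}.png",cv2.resize(c["frame"][:,:,::-1],(800,600),interpolation=cv2.INTER_CUBIC))
load=lambda n: pickle.load(open(f"pics/{n}.pkl","rb"))
E
python3 - <<'E'
from plant import r, ik, optics
from h import *
c=optics.read_camera("top"); save(c,"top0")
s=lambda u,v,z:onplane(c,(u*.64,v*.64),z).round(3)
print("rack",s(360,338,.042),"stand",s(535,315,.026),"railL",s(170,216,.055),s(565,206,.055),"dr",s(330,262,.116),"st",s(403,262,.09))
st=s(535,315,.026)
for yaw in (0,np.pi/2,np.pi):
    print(R.from_quat(down(yaw)).as_matrix().round(2).tolist(), ik([st[0],st[1],.25],down(yaw)))
E
```

```text
rack [0.456 0.055 0.042] stand [ 0.509 -0.343  0.026] railL [0.732 0.49  0.055] [ 0.754 -0.406  0.055] dr [0.62  0.114 0.116] st [ 0.623 -0.043  0.09 ]
[[-0.0, 1.0, 0.0], [1.0, 0.0, 0.0], [0.0, 0.0, -1.0]] [-0.59297319  0.40988962  0.13320663  1.29411334  0.          0.97782314]
[[-1.0, 0.0, 0.0], [0.0, 1.0, 0.0], [0.0, 0.0, -1.0]] [-0.59297319  0.40988962  0.13320663  1.29411334  0.         -0.59297319]
[[-0.0, -1.0, 0.0], [-1.0, 0.0, 0.0], [-0.0, 0.0, -1.0]] [-0.59297319  0.40988962  0.13320663  1.29411334  0.         -2.16376952]
```

```bash
python3 - <<'E'
from plant import r, ik, optics
from h import *
for n,p in (("ws1",[.45,-.34,.28]),("ws2",[.50,-.30,.28]),("wr1",[.40,.03,.28]),("wr2",[.40,.09,.28])):
    r.move_ptp(p,down(np.pi/2)); r.hold(.2)
    c=optics.read_camera("wrist"); save(c,n)
    print(n,ray(c,(256,192)), r.sense()["clock"])
a=[cv2.resize(load(n)["frame"][:,:,::-1],(400,300)) for n in ("ws1","ws2","wr1","wr2")]
cv2.imwrite("pics/m.png",np.vstack([np.hstack(a[:2]),np.hstack(a[2:])]))
E
```

```text
ws1 (array([ 0.37846557, -0.34076747,  0.42321473]), array([ 0.27391546,  0.00123026, -0.96179573])) 2.3167
ws2 (array([ 0.42809854, -0.30098395,  0.42334213]), array([ 2.73739387e-01,  9.61754887e-04, -9.61846167e-01])) 2.9333
wr1 (array([0.32937566, 0.0289055 , 0.42316195]), array([ 2.73964153e-01,  8.66171044e-04, -9.61782262e-01])) 4.4833
wr2 (array([0.32877974, 0.08886211, 0.4232154 ]), array([ 2.73845076e-01,  7.46466434e-04, -9.61816273e-01])) 5.0833
```

View pics/m.png

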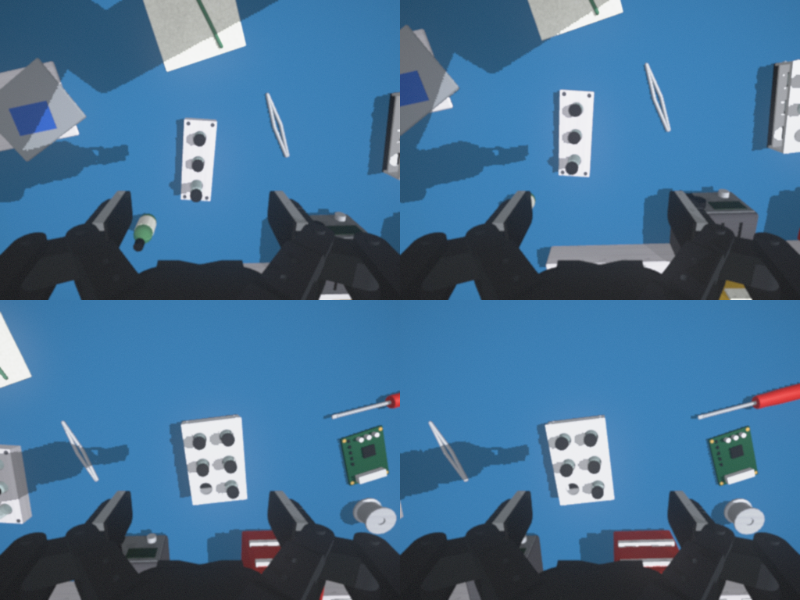

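The wrist views (rail at the bottom) confirm that the rack's empty hole is at the +x, −y corner, which is hole5. In the stand, the cap nearest the rail at about (195,193) shows the largest parallax. I'll zoom in for exact pixels.

```bash
python3 - <<'E'
from h import *
def crop(n,x0,y0,w=100,h=150,s=4):
    I=load(n)["frame"][y0:y0+h,x0:x0+w,::-1]; I=cv2.resize(I,None,fx=s,fy=s,interpolation=cv2.INTER_CUBIC)
    for k in range(0,w,20): cv2.putText(I,str(x0+k),(k*s,10),0,.35,(0,0,255),1); cv2.line(I,(k*s,12),(k*s,18),(0,0,255),1)
    for k in range(0,h,20): cv2.putText(I,str(y0+k),(0,k*s+4),0,.35,(0,255,255),1)
    return I
cv2.imwrite("pics/c1.png",np.hstack([crop("ws1",210,140),crop("ws2",185,105)]))
cv2.imwrite("pics/c2.png",np.hstack([crop("wr1",223,135),crop("wr2",180,135)]))
E
```

```text
(no output)
```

View pics/c1.png

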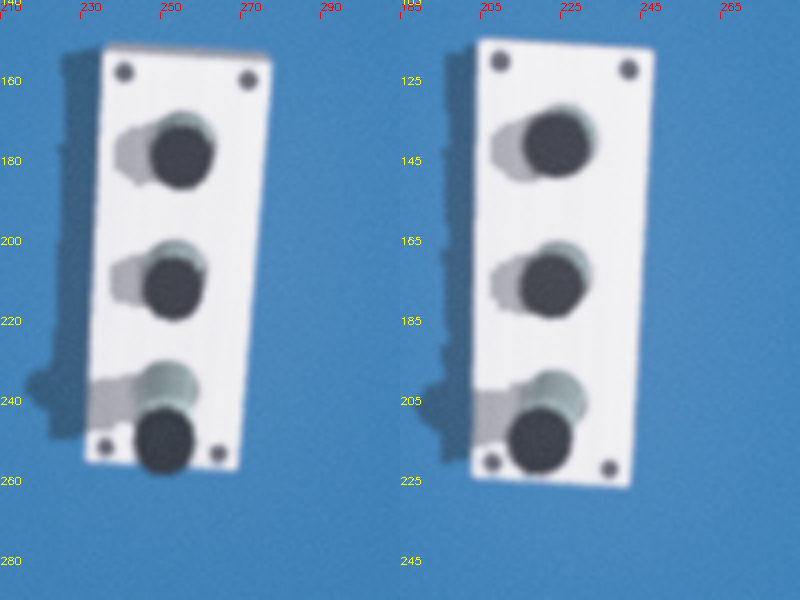

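View pics/c2.png

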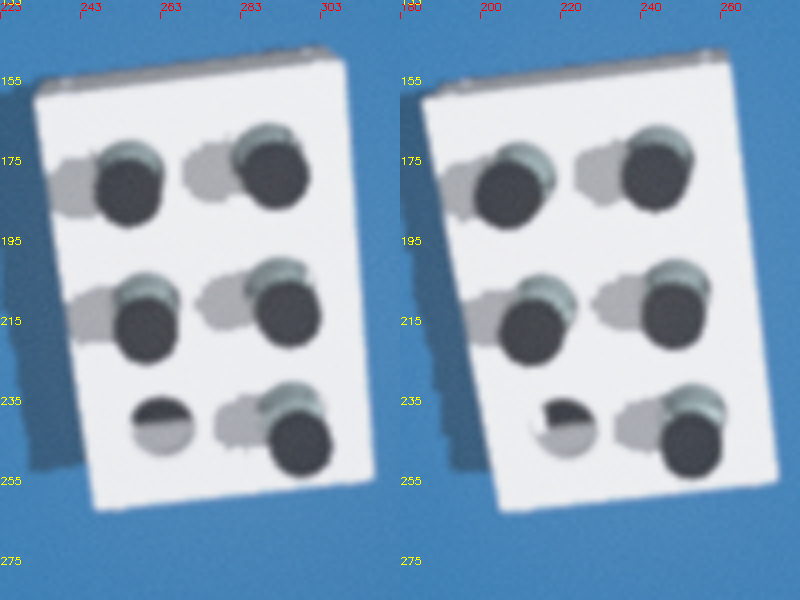

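In the stand, the tall cap is the rail-end one: ws1 pixel (251,251) and ws2 (219.8,215.5). The rack hole is empty at wr1 (263.8,241.5) and wr2 (221.3,242.3).

```bash
python3 - <<'E'
from h import *
L={n:load(n) for n in ("ws1","ws2","wr1","wr2")}
O={"ws1":(210,140),"ws2":(185,105),"wr1":(223,135),"wr2":(180,135)}
def t(a,pa,b,pb): 
    f=lambda n,p:(L[n],(p[0]/4+O[n][0]-.375,p[1]/4+O[n][1]-.375))
    return tri([f(a,pa),f(b,pb)])
print("tall",t("ws1",(164,444),"ws2",(139,442)).round(4))
S=[t("ws1",a,"ws2",b) for a,b in (((103,50),(78,39)),((272,61),(254,50)),((238,470),(230,487)),((85,460),(72,476)))]
print(np.round(S,4)); S=np.array(S); m=S.mean(0); ax=S[2:].mean(0)-S[:2].mean(0); L1=np.linalg.norm(ax); ax/=L1; print("len",L1,m, m+ax*.046)
for p in ((182,156),(173,289)): pass
for p,q in (((183,157),(157,144)),((173,289),(151,286))): print("short",t("ws1",p,"ws2",q).round(4))
Q=np.array([t("wr1",a,"wr2",b) for a,b in (((35,98),(22,98)),((345,62),(330,63)),((375,478),(379,480)),((95,511),(100,512)))])
print(Q.round(4)); m=Q.mean(0); ax=Q[2:].mean(0)-Q[:2].mean(0); l=np.linalg.norm(ax); ax/=l; yaw=np.arctan2(ax[1],ax[0]); w=np.linalg.norm((Q[1]+Q[2]-Q[0]-Q[3])/2)
print("rack",m,l,w,"yaw",yaw); h=t("wr1",(163,426),"wr2",(165,429)); yv=np.array([-np.sin(yaw),np.cos(yaw),0])
print("hole tri",h,"model",m+.046*ax-.023*yv)
for p,q in (((128,194),(108,196)),((276,176),(255,178)),((146,331),(131,334)),((289,314),(274,317)),((300,444),(291,446))): 
    v=t("wr1",p,"wr2",q); print("cap",v.round(4), ((v-m)@ax).round(4),((v-m)@yv).round(4))
c=load("top0")
for n,P in (("rail",((170,216),(565,206))),):
    e=[onplane(c,(u*.64,v*.64),.055) for u,v in P]; d=e[0]-e[1]; print(n,"face dir yaw", np.arctan2(d[1],d[0])-np.pi/2,e)
E
```

```text
tall [ 0.5589 -0.3472  0.0713]
[[ 0.4362 -0.3684  0.0237]
 [ 0.4397 -0.311   0.024 ]
 [ 0.5927 -0.3206  0.0266]
 [ 0.5885 -0.3776  0.0268]]
len 0.15293611990158895 [ 0.514275   -0.3443878   0.02530716] [ 0.5601797  -0.34722164  0.02616048]
short [ 0.4677 -0.3412  0.0471]
short [ 0.5137 -0.3445  0.0469]
[[ 0.3928 -0.0026  0.0441]
 [ 0.3813  0.097   0.0446]
 [ 0.5298  0.1154  0.0434]
 [ 0.542   0.0155  0.0448]]
rack [0.46147464 0.05631572 0.04424575] 0.15000345042586785 0.10050063559676806 yaw 0.12220818337279225
hole tri [0.50987778 0.03966738 0.04312101] model [0.50993532 0.03909484 0.04417774]
cap [0.4195 0.0275 0.0663] -0.0452 -0.0235
cap [0.4137 0.0734 0.0664] -0.0453 0.0228
cap [0.4642 0.0332 0.0692] -0.0001 -0.0232
cap [0.459  0.0791 0.0674] 0.0003 0.0229
cap [0.5045 0.0844 0.0676] 0.0461 0.0226
rail face dir yaw 0.024042920700271475 [array([0.73241503, 0.48980251, 0.055     ]), array([ 0.75396069, -0.40615807,  0.055     ])]
```

```bash
python3 - <<'E'
from plant import r, ik, optics
from h import *
q=down(.907); p=np.array([.5592,-.3472,.047])
r.gripper_to(.05,30)
r.move_ptp(p+[0,0,.1],q); r.hold(.2)
print(r.sense()["position"])
r.line_to(p+[0,0,.04],.15); hit=r.line_to(p,.05,threshold=6); print(hit,r.sense()["position"])
r.gripper_to(0.0,30); s=r.sense(); print(s["gripper_width"],s["finger_force"],s["position"],s["ft_force"])
r.line_to(p+[0,0,.1],.08); r.hold(.2); s=r.sense(); print(s["gripper_width"],s["finger_force"],s["clock"])
save(optics.read_camera("wrist"),"held")
h=np.array([.5099,.0393,.147]); r.move_ptp(h,q); r.hold(.3); print(r.sense()["position"],r.sense()["tcp_rot"],q)
save(optics.read_camera("wrist"),"over")
save(optics.read_camera("scene"),"overs")
a=[load("held")["frame"][:,:,::-1],load("over")["frame"][:,:,::-1]]
cv2.imwrite("pics/m2.png",np.hstack([cv2.resize(x[120:384,130:382],(400,420)) for x in a]))
E
```

```text
[ 0.5597232  -0.34621334  0.14771962]
False [ 0.55943153 -0.34734666  0.04725884]
0.019385547294269386 29.322463448625058 [ 0.55953511 -0.34737648  0.04752784] [-0.44750831  0.08010228  0.70285166]
0.01983617977761375 29.291626552585512 10.9667
[0.51014306 0.03864426 0.14689276] [ 3.26432347e-01  9.45220567e-01 -3.89657423e-05 -3.72671622e-05] [0.32583819 0.94542555 0.         0.        ]
```

View pics/m2.png

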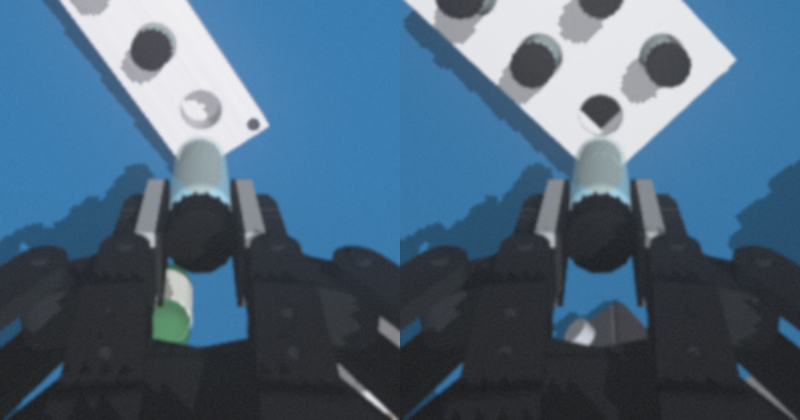

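The tall vial is held upright. Its stand hole (left half, 201,110) and the rack hole (right half, 602,115) line up with the vial axis at x≈201 and 601. I'll insert it now.

```bash
python3 - <<'E'
from plant import r, ik, optics
from h import *
h=np.array([.5099,.0393,.047])
r.line_to(h+[0,0,.042],.1)
hit=r.line_to(h+[0,0,.001],.03,threshold=4); s=r.sense(); print(hit,s["position"],s["ft_force"],s["clock"])
if s["position"][2]<.053:
    r.gripper_to(.036); r.hold(.2); r.line_to(h+[0,0,.12],.1); r.move_ptp([.40,.03,.28],down(np.pi/2)); r.hold(.2)
    save(optics.read_camera("wrist"),"placed"); save(optics.read_camera("top"),"top1"); print(r.sense()["clock"])
    a=load("placed")["frame"][:,:,::-1]; b=load("top1")["frame"][:,:,::-1]
    cv2.imwrite("pics/m3.png",np.hstack([cv2.resize(a[130:280,213:333],(400,500),interpolation=cv2.INTER_CUBIC),cv2.resize(b[100:250,160:280],(400,500),interpolation=cv2.INTER_CUBIC)]))
E
```

```text
False [0.51007951 0.03929712 0.04819416] [ 0.23431958 -0.31405171  0.5330241 ] 15.1167
17.9417
```

View pics/m3.png

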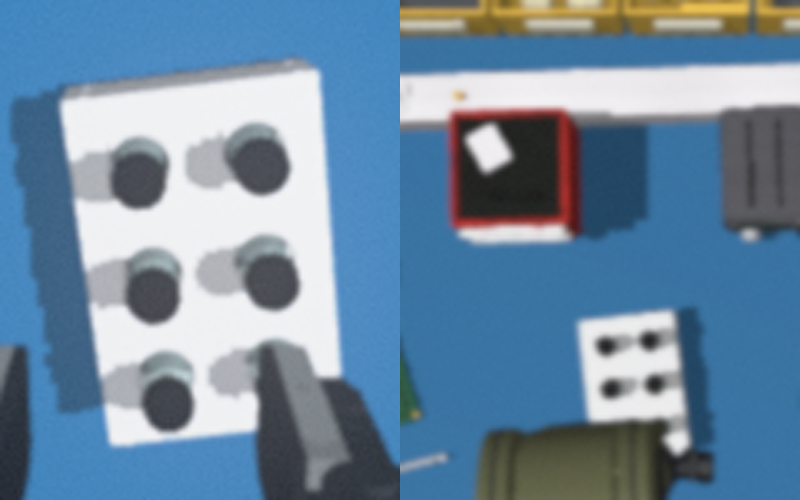

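The tall vial is seated in hole5 (left half, 166,393) and the rack hasn't moved. In the top crop, the drawers' bay-side wall has its foot at x≈580, and the station's left edge is at x≈724. Next I'll compute the bay.

```bash
python3 - <<'E'
from h import *
c=load("top1"); f=lambda u,v,z:onplane(c,(160+(u-400)*.3-.35,100+v*.3-.35),z)
y=.024; X=np.array([np.cos(y),np.sin(y),0]); Y=np.array([-np.sin(y),np.cos(y),0])
for n,a in (("dr foot",(580,130,0)),("dr foot",(580,228,0)),("dr top",(563,112,.116)),("dr top",(568,228,.116)),("st",(722,112,.09)),("st",(727,222,.09)),("railtop",(410,119,.055)),("railtop",(690,112,.055)),("railbot",(410,128,0)),("railbot",(660,121,0)),("rack FL",(578,321,.042)),("rack FR",(672,310,.042))):
    p=f(*a); print(n,p.round(4),"railframe",(p@X).round(4),(p@Y).round(4))
for m in (np.array([.4615,.0563,0]),): print("rack",m@X,m@Y)
E
```

```text
dr foot [0.741  0.1219 0.    ] railframe 0.7437 0.104
dr foot [0.6321 0.1209 0.    ] railframe 0.6348 0.1057
dr top [0.7373 0.1245 0.116 ] railframe 0.74 0.1068
dr top [0.6189 0.1183 0.116 ] railframe 0.6216 0.1034
st [ 0.7424 -0.0366  0.09  ] railframe 0.7413 -0.0544
st [ 0.6282 -0.0421  0.09  ] railframe 0.627 -0.0572
railtop [0.7425 0.2968 0.055 ] railframe 0.7494 0.2789
railtop [ 0.7496 -0.0021  0.055 ] railframe 0.7493 -0.0201
railbot [0.7435 0.3111 0.    ] railframe 0.7507 0.2931
railbot [0.7509 0.0333 0.    ] railframe 0.7515 0.0153
rack FL [0.5279 0.1168 0.042 ] railframe 0.5305 0.1041
rack FR [0.5398 0.0167 0.042 ] railframe 0.54 0.0038
rack 0.46271816466818927 0.04520884964365375
```

The bay spans y −0.056 to 0.105 in the rail frame, centre about 0.0245, with the rail face at x≈0.750. The rack centre is at y 0.045 with yaw +0.098 relative to the rail. I'll first nudge the rack sideways and square it with two fingers on its left side, then push it in from behind.

```bash
python3 - <<'E'
from plant import r, ik, optics
from h import *
y0,y1=.122,.026
rot=lambda a:np.array([[np.cos(a),-np.sin(a)],[np.sin(a),np.cos(a)]])
c0=np.array([.4615,.0563]); c1=rot(.024)@np.array([.4627,.0245]); print("target",c1)
z=.012; P=lambda v,zz=z:[*(c0+rot(y0)@np.array(v)),zz]
yaw=y0 if abs(ik(P((0,.085),.15),down(y0))[5])<abs(ik(P((0,.085),.15),down(y0+np.pi))[5]) else y0+np.pi
r.gripper_to(.06); r.move_ptp(P((0,.09),.15),down(yaw)); r.line_to(P((0,.09)),.15); r.hold(.2)
hit=r.line_to(P((0,.055)),.03,threshold=1.5); s=r.sense(); p=s["position"]
off=rot(y0).T@(p[:2]-c0); print(hit,"contact in rack frame",off,s["ft_force"],s["clock"])
if hit and .045<off[1]<.075:
    off[1]=max(off[1],.0595)  # finger half-width margin
    tgt=c1+rot(y1)@off
    r.line_to([*tgt,z],.03,ori=down(yaw+y1-y0)); s=r.sense(); print(s["position"],tgt,s["ft_force"])
    b=s["position"][:2]+rot(y1)@np.array([0,.03]); r.line_to([*b,z],.1); r.line_to([*b,.2],.2)
    r.move_ptp([.37,.03,.28],down(np.pi/2)); r.hold(.2); save(optics.read_camera("wrist"),"sq")
    print(r.sense()["clock"])
    cv2.imwrite("pics/sq.png",cv2.resize(load("sq")["frame"][100:340,160:400,::-1],(600,600),interpolation=cv2.INTER_CUBIC))
E
```

```text
target [0.46197881 0.03559668]
True contact in rack frame [-0.00050663  0.06037775] [ 0.2072475  -0.37800112  0.23057829] 21.7833
[0.45983035 0.09546767 0.01204642] [0.45990271 0.09594085] [ 0.55623501 -0.41193152 -0.09683012]
25.7167
```

View pics/sq.png

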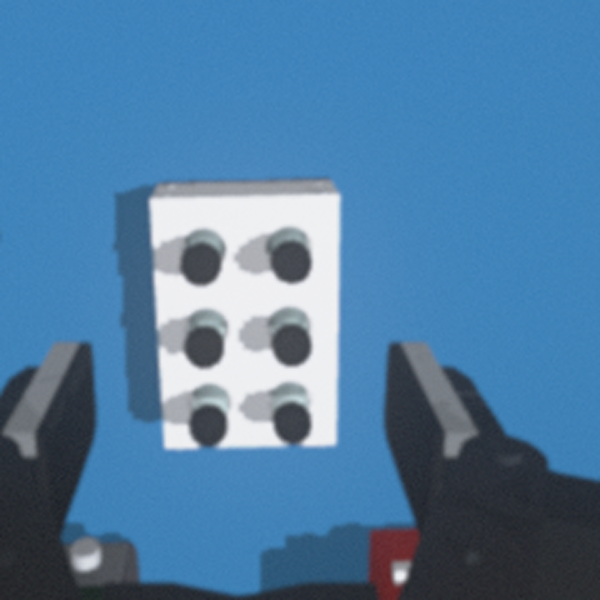

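All six vials are standing and the rack looks square, with corners at (150,197), (341,193), (336,446) and (165,449). Next I'll push from behind.

```bash
python3 - <<'E'
from plant import r, ik, optics
from h import *
c=load("sq"); Q=np.array([onplane(c,(160+u/2.5-.3,100+v/2.5-.3),.0435) for u,v in ((150,197),(341,193),(336,446),(165,449))])
m=Q.mean(0); ax=Q[2:].mean(0)-Q[:2].mean(0); yw=np.arctan2(ax[1],ax[0]); print("rack",m,np.linalg.norm(ax),"yaw",yw)
ry=.024; X=np.array([np.cos(ry),np.sin(ry),0]); Y=np.array([-X[1],X[0],0]); print("rail frame",m@X,m@Y)
assert abs(np.linalg.norm(ax)-.15)<.004 and abs(m@Y-.0245)<.012
q=down(np.pi/2+yw); z=.012; a=ax/np.linalg.norm(ax); B=m-a*.11; B[2]=z
r.gripper_to(.06); r.move_ptp([*B[:2],.15],q); r.line_to(B,.15); r.hold(.2)
hit=r.line_to(B+a*[.04,.04,0],.03,threshold=1.5); s=r.sense(); p=s["position"]; print(hit,(p-m)@a,s["ft_force"])
if hit and -.095<(p-m)@a<-.07:
    p=np.array([p[0],p[1],z]); k=(.0245-m@Y)*.0
    f=r.line_to(p+X*.165,.05,ori=down(np.pi/2+.026),threshold=25); s=r.sense(); print(f,s["position"],s["ft_force"],s["clock"])
    save(optics.read_camera("top"),"mid"); save(optics.read_camera("scene"),"mids")
    A=load("mid")["frame"][80:230,150:300,::-1]; S=load("mids")["frame"][100:280,200:400,::-1]
    cv2.imwrite("pics/mid.png",np.hstack([cv2.resize(x,(400,400),interpolation=cv2.INTER_CUBIC) for x in (A,S)]))
E
```

```text
rack [0.46286908 0.03439331 0.0435    ] 0.1515763387673508 yaw 0.02371389631328865
rail frame 0.46356113533445414 0.02327561412957438
True -0.08588060392969918 [-0.5076901   0.10540573  0.38972355]
False [0.5418536  0.03629262 0.01201728] [-1.66765552  0.43590175 -0.60228149] 32.0917
```

View pics/mid.png

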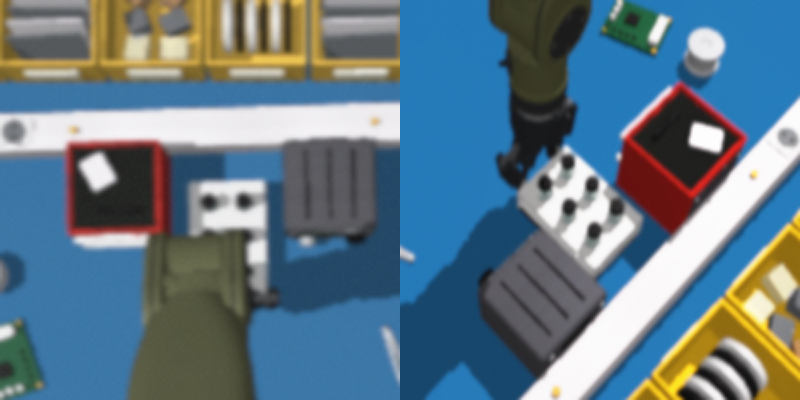

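The rack is central in the bay and square, with all six vials upright and about 45 mm left to the rail. I'll finish the push slowly until it meets the rail.

```bash
python3 - <<'E'
from plant import r, ik, optics
from h import *
ry=.024; X=np.array([np.cos(ry),np.sin(ry),0]); q=down(np.pi/2+.024)
p=r.sense()["position"]; p[2]=.012
f=r.line_to(p+X*.033,.04,ori=q,threshold=15); s=r.sense(); print(f,s["position"],s["ft_force"])
if not f:
    p=s["position"].copy(); p[2]=.012
    f=r.line_to(p+X*.03,.015,threshold=12); s=r.sense(); print(f,s["position"],s["ft_force"],s["ft_torque"],s["clock"])
r.hold(.3); p=s["position"]
r.line_to(p-X*.05,.08); b=r.sense()["position"]; r.line_to([b[0],b[1],.25],.2)
r.move_ptp([.42,.033,.30],q); r.hold(.3); save(optics.read_camera("wrist"),"fin")
r.move_ptp([.3,-.4,.25],down(0)); r.hold(.3); save(optics.read_camera("top"),"fint"); print(r.sense()["clock"])
A=load("fint")["frame"][80:230,150:300,::-1]; S=load("fin")["frame"][130:384,130:382,::-1]
cv2.imwrite("pics/fin.png",np.hstack([cv2.resize(x,(400,400),interpolation=cv2.INTER_CUBIC) for x in (A,S)]))
E
```

```text
False [0.57545007 0.03711978 0.01211656] [-0.72521482  0.45683743 -0.96079314]
True [0.58843172 0.03732842 0.011287  ] [-0.28399623  0.11705901 -0.45166893] [ 0.01112266 -0.01505529 -0.00047268] 34.3583
39.7
```

View pics/fin.png

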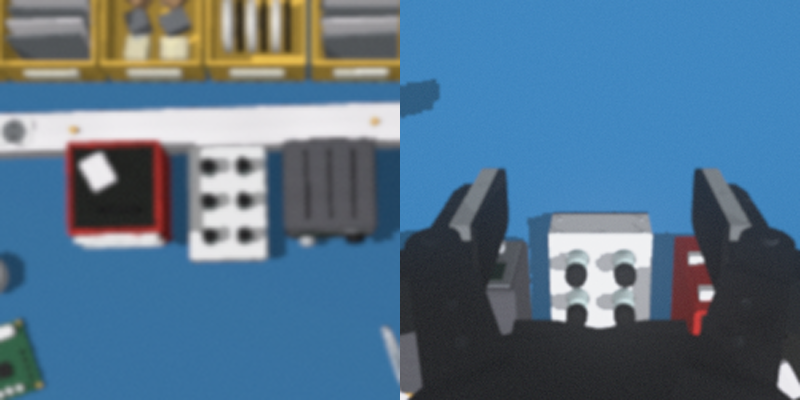

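```bash
python3 - <<'E'
from h import *
c=load("fin"); a,b=[onplane(c,(130+(u-400)*.63,130+v*.635),.0435) for u,v in ((548,234),(652,232))]
d=b-a; m=(a+b)/2; yw=np.arctan2(d[1],d[0])-np.pi/2; ry=.024; X=np.array([np.cos(ry),np.sin(ry),0]); Y=np.array([-X[1],X[0],0])
print(np.linalg.norm(d),"yaw",yw,"far end x",m@X+.15,"y",m@Y)
E
```

```text
0.10077539972291082 yaw 0.047717156548073625 far end x 0.7505605776718368 y 0.023106139654935118
```

The far end measures 0.7506 against a rail face at 0.750, centred in the bay. I'll give it one firm push at the middle with shut fingers so that the rail squares it, then hand in.

```bash
python3 - <<'E'
from plant import r, ik, optics, finish_job
from h import *
ry=.026; X=np.array([np.cos(ry),np.sin(ry),0]); q=down(np.pi/2+ry)
B=np.array([.5995-.04,.0370,.014])
r.gripper_to(0.0,20); r.move_ptp([*B[:2],.16],q); r.line_to(B,.15); r.hold(.2)
f=r.line_to(B+X*.045,.02,threshold=18); s=r.sense(); print(f,s["position"],s["ft_force"])
r.line_to(s["position"]-X*.05,.08); b=r.sense()["position"]; r.line_to([b[0],b[1],.25],.2)
r.move_ptp([.3,-.4,.25],down(0)); r.hold(.4)
save(optics.read_camera("top"),"end"); a=load("fint")["frame"].astype(int); e=load("end")["frame"].astype(int)
print("change",np.abs(a-e)[125:185,215:255].mean(), np.abs(a-e)[125:185,215:255].max(), r.sense()["clock"])
E
```

```text
True [0.58829276 0.03763826 0.01265367] [ 0.33909679 -0.53605771  0.68346465]
change 0.6458333333333334 15 49.4667
```

```bash
python3 -c "
from plant import finish_job
print(finish_job())"
```

```text
the job is handed in; nothing more can be done
None
```

The job is handed in, though the verdict wasn't shown: the tall vial is seated in the rack's last hole (hole5), and the rack is hard up against the rail in its bay with all six vials standing, about 49.5 s on the clock.

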